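# Load the slide carrier past the imager's sprung dust flap

### The arm

A 6-joint arm with a two-finger parallel gripper is mounted at the origin on the work surface. World frame = base frame: x ahead of the robot, y to its left, z up, the work surface at z = 0. Lengths are in mm, angles in degrees, forces in N, time in s.
With the tool pointing down it reaches from about 300 to 850 mm from the base axis. Payload 4.2 kg.
Tool frame: the origin (TCP) lies midway between the tips of the shut fingers; the grasp point (between the pads) lies 19 mm behind it (env.grip_point_offset is the distance from the TCP to the grasp point, in mm); z points along the fingers, x is the direction in which the jaws open and shut, and the axes are right-handed (so a half turn about z gives the same grasp; the last joint's range is limited). The gripper opens to 91 mm and grips with 3 to 60 N. Pads are 32 mm wide; open, the fingers measure 118 mm over their backs; the gripper's body (76 mm by 178 mm) begins 60 mm behind the grasp point.
Start: joints at [-76.834, 18.312, 89.639, -0, 72.044, -1.146], TCP at [142.148, -557.169, 213.976] pointing down, gripper open.
Joint ranges: [-177.97, 177.97], [-48.28, 115.42], [12.27, 149.76], [-77.06, 257.06], [2.81, 150.46], [-146.56, 146.56]. Speed limits (degrees/s): [147.25, 147.25, 180, 180, 180, 180].

### API

Orientations are given as [roll, pitch, yaw] about the fixed x, y, z axes, in that order (R = Rz(yaw) Ry(pitch) Rx(roll)).
In Python, from workcell import env gives the robot as it stands.
- The arm moves only by the shell command python3 -m pendant 'ROWS' [FORCE]. ROWS is JSON, a list of rows, each an object with "xyz": the shift along the tool's x, y, z in m, a list of three; "roll": the turn about the tool's z in degrees; "jaw": the closure, from 0 (fully open) to 1 (shut). A call has exactly 8 rows; each row is the pose to reach, as a shift and turn from the pose commanded when the call began, along the tool's axes at that moment; what a row does not reach only later rows make up. A row lasts 1/8 s, in which the tool goes at most 62.5 mm and 10.7 degrees, less where a joint would pass 70% of its speed; a pose out of reach is approached as far as the arm can. A call with a gripper value outside its range is refused whole. The fingers move at their own pace and stop on an object; FORCE is the grip in N (left out, the last holds). Time passes only in rows, so rows that repeat a pose let the fingers close, or fill a call up. It gives the time, the measured TCP pose, the force and the opening at its end, in the units of the state.
- env.state(): the state, without advancing time (a new reading comes with each control period).
- env.grab_frame(name): name is "side" or "top" or "wrist"; returns (picture, depth): 420x560x3 uint8, blue, green, red; 420x560 float32, mm along the optical axis (not along the pixel's ray), 0 where there is no reading.
- env.camera_params(name): a dict with "camera_matrix" (3x3 intrinsics, pixels), "cam_to_world" (4x4, takes a point from camera to world coordinates); the wrist camera has in their place "hand_eye" (4x4, takes a point from camera to tool coordinates, whose origin is the TCP and whose axes are the tool frame's). Camera axes: x right, y up, looking along -z (the intrinsics and any distortion apply to the point x, -y, -z); pixel columns grow to the right and rows downward; lengths in mm; the calibration is good to about 2 mm. The wrist camera is an equidistant fisheye: a pixel r from the principal point sees the ray r / f radians off the axis. A picture is of the moment at which its call begins: read the wrist's pose just before it. camera_params takes no time and is no camera call.
- env.job_done(): hands the job in, once; it reports no verdict.
The state is a dict: "time_s": time; "qpos": joint angles; "qvel": joint speeds; "effort": joint torques, N m; "ee_pos": TCP position; "ee_rot": TCP orientation; "force": force on the tool from outside, world axes, zero at the start; "torque": the same for the moment, N m; "gripper_width": finger opening in mm.
Only numpy, scipy, OpenCV 4.12 (cv2) and the standard library are available. Lean on these libraries where they do the work, as an engineer would, in place of code of your own. Each camera call takes 0.05 s, during which the arm holds its last target. There are 200 camera calls.

### The job

Take the slide carrier with the orange handle out of the rack and put it upright into the slot of the white slide imager: push its sprung dust flap open with the carrier's lower edge, slide the carrier down past the flap and press it gently until you feel it fully home on the seat inside, then let go. Use only light force on the imager, with the carrier or the hand, and leave the other carriers and everything else on the desk as they are.

Things in the scene. Friction and masses are not known exactly. Their poses are not given: they have to be found in the camera images.
- carrier_orange: Slide carrier to load: upright white plate 14 mm thick (its x), 60 wide (y), 90 tall, lower edge rounded (radius 7); on top an orange handle 14 thick (x), 28 wide (y), 50 tall: 140 mm in all. Origin: centre of its underside, z up. 0.1 to 0.16 kg. Grip it across the 14 mm of the handle, 118 mm above the origin. A half turn about z makes no difference.
- carrier_green: A like carrier with a green handle, same rack. Leave it.
- carrier_blue: A like carrier with a blue handle, same rack. Leave it.
- rack: Fixed wooden rack 70 mm (x) by 240 (y), 32 tall, origin at the centre of its underside. The three carriers stand along its y, 78 mm apart, in any order, in slots 24 mm deep with 1.5 mm of play all round; their thickness is along the rack's x. They come out straight up.
- dock: White slide imager, fixed: 140 x 140 mm, 120 mm tall, origin at the centre of its underside, z up. The loading slot is in its top. Once loaded, the carrier still stands at least 50 mm out of it.
- slot (a point): Centre of the slot's mouth, in the imager's top face (120 mm over the table); axes as the imager's. Slot 32 mm wide (x -16 to +16) and 66 mm long (y -33 to +33), plain vertical walls. The carrier's thickness goes along x, its width along y. The orange seat inside lies 54 to 84 mm below the mouth: its depth differs each time and is not measured, so feel for it.
- flap (a joint): Angle (rad) of the black dust flap in the slot: 0 shut (level), 1.45 down. Hinged along y at the slot's x = +16 mm side, 31 mm long, 3 thick; free edge (yellow line) at x = -15 mm. Spring: 2 to 3 N at the free edge, more when open. It presses the carrier to the x = -16 wall and rubs: sliding in takes 1 to 6 N, and a carrier let go early hangs short of the seat. It ends leaning on the carrier.
- seat (a joint): Travel (m) of the seat switch at the bottom of the slot: 0 free, 0.0025 with the carrier home. The seat first gives 2.5 mm under less than 1 N, then lies on a rubber buffer that gives 2.5 mm at 4 N per mm, then is solid. Home: the soft travel used up, so the push rises clearly above that of sliding.
- vial: Amber glass vial, 40 mm across, 75 mm tall, standing; origin under its centre.
- tape: Yellow roll of tape lying flat, 80 mm across, 20 mm tall.
- petri: Glass dish, 84 mm across, 18 mm tall.
- brush: Brush 170 mm long lying on the desk.
Things that resemble listed ones, but are neither listed nor needed, are in the scene too. Leave any grey or yellow look-alike of the rack alone.

How it is judged:
By the outcome, as a careful person would: the job done as asked, in the order asked, and still so for the second after the job is handed in, with the robot touching nothing.
It also fails if it takes over 72 s, if anything falls off the work surface, if the arm or the gripper's body presses on something with over 40 N, if the wrist force passes 120 N, or if a joint passes its speed limit or range.

## Working session

There is one attempt and no reset: what is moved stays moved. The work goes in short steps, Python scripts to look and compute and a shell command to move; the robot and the scene stay as the last step left them, time stands still between calls to the robot, and variables do not carry over. Pictures are saved under pics/ and viewed, about 8 in all and at most 12, crops included, and the job is handed in when it is done.

```bash
mkdir -p pics; ls; python3 - <<'E'
from workcell import env
import cv2,numpy as np
np.set_printoptions(precision=3,suppress=True)
s=env.state();print(s)
for n in("top","side","wrist"):
    p,d=env.grab_frame(n);cv2.imwrite(f"pics/{n}0.png",p);np.save(f"pics/{n}0.npy",d);print(n,env.camera_params(n))
E
```

```text
pics
{'time_s': 0.0, 'qpos': array([-76.833,  18.35 ,  89.706,  -0.002,  72.042,  -1.147]), 'qvel': array([-0.002,  0.048,  0.041, -0.034,  0.008, -0.078]), 'effort': array([ -0.001, -41.246, -23.197,   0.073,   0.045,  -0.   ]), 'ee_pos': array([ 142.03 , -556.671,  213.144]), 'ee_rot': array([-180.   ,    0.098,  -75.686]), 'force': array([-1.936, -0.705, -0.323]), 'torque': array([-0.075, -0.049,  0.05 ]), 'gripper_width': 91.03198748758511}
top {'camera_matrix': array([[514.933,   0.   , 276.722],
       [  0.   , 514.933, 207.935],
       [  0.   ,   0.   ,   1.   ]]), 'cam_to_world': array([[  -0.014,    0.994,   -0.108,  289.195],
       [  -1.   ,   -0.015,   -0.014,   81.133],
       [  -0.016,    0.108,    0.994, 1936.879],
       [   0.   ,    0.   ,    0.   ,    1.   ]])}
side {'camera_matrix': array([[482.578,   0.   , 276.696],
       [  0.   , 482.578, 210.162],
       [  0.   ,   0.   ,   1.   ]]), 'cam_to_world': array([[  -0.789,    0.371,   -0.49 , -154.003],
       [  -0.614,   -0.455,    0.645,  926.745],
       [   0.016,    0.809,    0.587,  868.248],
       [   0.   ,    0.   ,    0.   ,    1.   ]])}
wrist {'camera_matrix': array([[325.192,   0.   , 282.762],
       [  0.   , 325.192, 210.282],
       [  0.   ,   0.   ,   1.   ]]), 'hand_eye': array([[   1.   ,    0.001,   -0.   ,   -0.088],
       [   0.001,   -0.968,   -0.249,  -70.838],
       [  -0.001,    0.249,   -0.968, -171.537],
       [   0.   ,    0.   ,    0.   ,    1.   ]])}
```

View pics/top0.png

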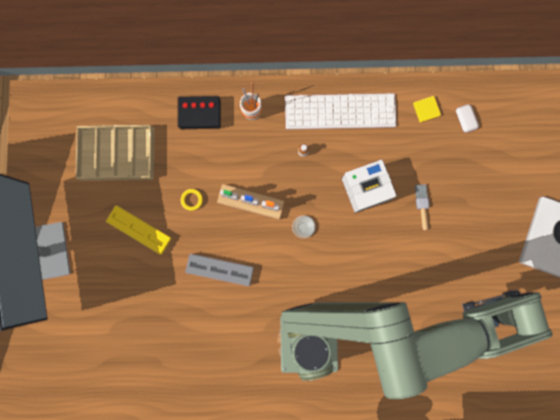

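View pics/side0.png

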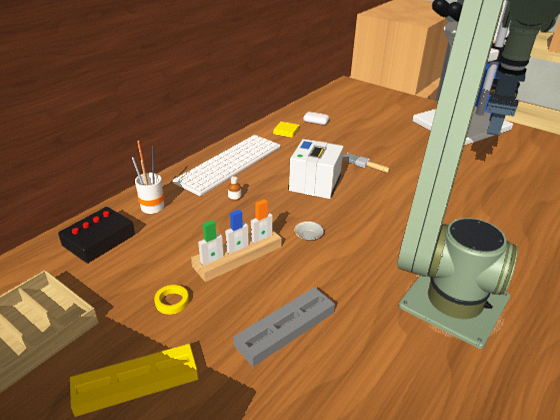

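The top view shows the wooden rack at (250,202) with handles green (230,193), blue (249,199) and orange (268,204). The imager is at (369,186), with its slot at about (371,185). The grey (220,268) and yellow (140,230) look-alikes stay untouched. Next I'll measure and take one enlarged crop.

```bash
cat > h.py <<'E'
import numpy as np,cv2
from workcell import env
from scipy.spatial.transform import Rotation as R
np.set_printoptions(precision=2,suppress=True)
def ray(n,uv,st=None):
    c=env.camera_params(n);K=c["camera_matrix"];uv=np.asarray(uv,float)
    x=(uv[...,0]-K[0,2])/K[0,0];y=(uv[...,1]-K[1,2])/K[1,1]
    if n=="wrist":
        r=np.hypot(x,y);k=np.where(r>1e-9,np.sin(r)/np.maximum(r,1e-9),1)
        d=np.stack([x*k,-y*k,-np.cos(r)],-1)
        T=np.eye(4);T[:3,:3]=R.from_euler("xyz",st["ee_rot"],degrees=True).as_matrix();T[:3,3]=st["ee_pos"];T=T@c["hand_eye"]
    else:
        d=np.stack([x,-y,-np.ones_like(x)],-1);T=c["cam_to_world"]
    return T[:3,3],d@T[:3,:3].T
def plane(n,uv,z,st=None):
    o,d=ray(n,uv,st);return o+d*((z-o[2])/d[...,2])[...,None]
def near2(a,b):
    (o,d),(p,e)=a,b
    t=np.linalg.lstsq(np.stack([d,-e],1),p-o,rcond=None)[0]
    return (o+d*t[0]+p+e*t[1])/2,np.linalg.norm(o+d*t[0]-p-e*t[1])
def mask(p,lo,hi):
    m=cv2.inRange(cv2.cvtColor(p,cv2.COLOR_BGR2HSV),np.array(lo),np.array(hi));return m
def cen(m):
    n,_,s,c=cv2.connectedComponentsWithStats(m);i=1+np.argmax(s[1:,4]);return c[i],s[i]
E
python3 - <<'E'
from h import *
t=cv2.imread("pics/top0.png");s=cv2.imread("pics/side0.png")
cols={"or":([5,200,200],[15,255,255]),"gr":([55,150,60],[80,255,255]),"bl":([105,150,80],[125,255,255])}
tb=(215,175,75,50);sb=(190,190,100,70)
for k,(lo,hi) in cols.items():
    o=[]
    for im,b in((t,tb),(s,sb)):
        c,st=cen(mask(im[b[1]:b[1]+b[3],b[0]:b[0]+b[2]],lo,hi));o.append(c+b[:2]);print(k,c+b[:2],st[2:])
    print(k,"top@123",plane("top",o[0],135),near2(ray("top",o[0]),ray("side",o[1])))
# imager top face outline
d=np.load("pics/top0.npy")
V,U=np.mgrid[:420,:560];o,dr=ray("top",np.stack([U,V],-1));P=o+dr*d[...,None]
for nm,b,zl in(("dock",(335,150,70,70),(105,135)),("rack",(210,180,80,45),(24,40))):
    m=np.zeros((420,560),np.uint8);sl=np.s_[b[1]:b[1]+b[3],b[0]:b[0]+b[2]]
    m[sl]=((P[sl][...,2]>zl[0])&(P[sl][...,2]<zl[1]))*255
    pts=P[m>0][:,:2].astype(np.float32);print(nm,cv2.minAreaRect(pts),np.median(P[m>0][:,2]))
a=cv2.resize(t[145:225,210:410],None,fx=4,fy=4,interpolation=cv2.INTER_CUBIC)
b=cv2.resize(s[125:285,180:370],None,fx=1.7,fy=1.7,interpolation=cv2.INTER_CUBIC)
c=np.zeros((600,800,3),np.uint8);c[:320]=a;c[320:320+272,:b.shape[1]]=b[:280]
cv2.imwrite("pics/crop.png",c)
E
```

```text
or [270.56 204.11] [5 3 9]
or [260.82 209.24] [ 13  21 213]
or top@123 [498.83 128.74 135.  ] (array([501.63, 130.  , 122.37]), np.float64(3.22362433158994))
gr [227.5 192.5] [ 6  4 14]
gr [209.14 230.37] [ 13  21 212]
gr top@123 [542.55 280.55 135.  ] (array([544.23, 281.88, 123.75]), np.float64(0.25180488849347865))
bl [248.48 197.91] [ 6  5 23]
bl [235.87 219.56] [ 12  20 201]
bl top@123 [522.07 206.43 135.  ] (array([523.29, 207.03, 123.43]), np.float64(0.676821797007567))
dock ((568.989990234375, -225.9664306640625), (141.71192932128906, 142.39181518554688), 19.453022003173828) 119.50805640755198
rack ((524.5226440429688, 208.63934326171875), (240.51210021972656, 70.8543472290039), 73.99210357666016) 31.951660027184744
```

View pics/crop.png

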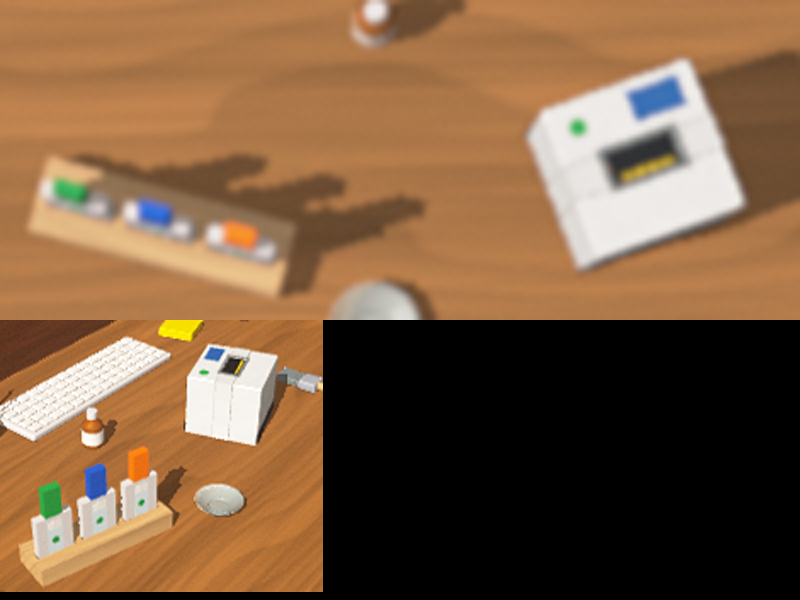

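The crop shows the orange-handled carrier at the right end of the wooden rack, crop (238,235). The imager's slot is at crop (645,157), with the yellow free edge on its lower side, so dock x is at about +19.5°. I'll move to look at the imager from above.

```bash
python3 -m pendant '[{"xyz":[-0.012,-0.037,-0.03],"roll":-7,"jaw":0},{"xyz":[-0.025,-0.075,-0.06],"roll":-14,"jaw":0},{"xyz":[-0.037,-0.112,-0.086],"roll":-21,"jaw":0},{"xyz":[-0.05,-0.15,-0.086],"roll":-28,"jaw":0},{"xyz":[-0.062,-0.187,-0.086],"roll":-35,"jaw":0},{"xyz":[-0.075,-0.225,-0.086],"roll":-42,"jaw":0},{"xyz":[-0.087,-0.262,-0.086],"roll":-49,"jaw":0},{"xyz":[-0.1,-0.3,-0.086],"roll":-56,"jaw":0}]'
cat >> h.py <<'E'
def to(p,yaw,st=None):
    st=st or env.state();Rm=R.from_euler("xyz",st["ee_rot"],degrees=True).as_matrix()
    dy=(yaw-st["ee_rot"][2]+180)%360-180
    print("at",st["ee_pos"],st["ee_rot"],"shift",Rm.T@(np.array(p)-st["ee_pos"])/1000,"roll",-dy)
E
python3 -c "
from h import *
to([586,-273,300],19.5)"
```

```text
time_s: 1.15
ee_pos: [409.0, -385.2, 299.7]
ee_rot: [-180.0, 0.0, -19.5]
force: [-0.1, -1.0, 0.4]
gripper_width: 91.5
at [ 409.01 -385.23  299.66] [-180.      0.02  -19.46] shift [ 0.13 -0.16 -0.  ] roll -38.96012045305531
```

```bash
python3 -m pendant '[{"xyz":[0.02,-0.025,0],"roll":-6,"jaw":0},{"xyz":[0.045,-0.055,0],"roll":-13,"jaw":0},{"xyz":[0.07,-0.085,0],"roll":-21,"jaw":0},{"xyz":[0.095,-0.115,0],"roll":-29,"jaw":0},{"xyz":[0.115,-0.145,0],"roll":-36,"jaw":0},{"xyz":[0.13,-0.165,0],"roll":-39,"jaw":0},{"xyz":[0.13,-0.165,0],"roll":-39,"jaw":0},{"xyz":[0.13,-0.165,0],"roll":-39,"jaw":0}]'
python3 - <<'E'
from h import *
st=env.state();p,d=env.grab_frame("wrist");cv2.imwrite("pics/w1.png",p);np.save("pics/w1.npy",d)
import pickle;pickle.dump(st,open("pics/w1.pkl","wb"));print(st["ee_pos"],st["ee_rot"])
E
```

```text
time_s: 2.15
ee_pos: [585.4, -275.1, 299.9]
ee_rot: [180.0, 0.1, 19.2]
force: [-0.4, -0.2, 0.0]
gripper_width: 91.0
[ 585.43 -275.1   299.86] [179.99   0.06  19.24]
```

View pics/w1.png

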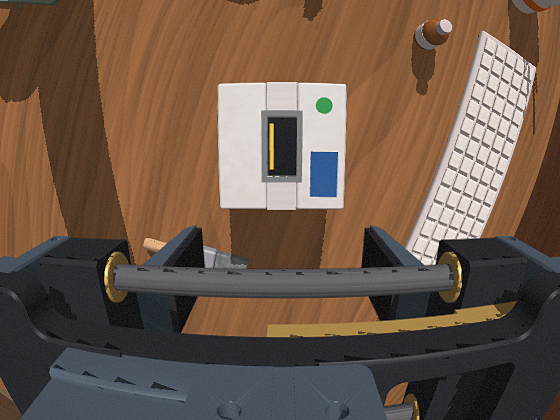

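The wrist view shows the imager face at (282,146). The slot is at (283,147) inside a grey frame, with the yellow line at x≈271 on the tool's −x side.

```bash
python3 - <<'E'
from h import *
import pickle
st=pickle.load(open("pics/w1.pkl","rb"));p=cv2.imread("pics/w1.png");g=cv2.cvtColor(p,cv2.COLOR_BGR2GRAY)
print(g[147,255:312]);print(g[104:192,285])
m=np.zeros_like(g);b=np.s_[100:195,250:315];m[b]=(g[b]<60)*255
y=np.zeros_like(g);y[b]=mask(p[b],[20,120,120],[35,255,255])
def rect(mm,z):
    c=max(cv2.findContours(mm,cv2.RETR_EXTERNAL,cv2.CHAIN_APPROX_NONE)[0],key=cv2.contourArea)[:,0]
    P=plane("wrist",c,z,st)[:,:2].astype(np.float32);return cv2.minAreaRect(P)
print("dark|yellow",rect(cv2.morphologyEx(m|y,cv2.MORPH_CLOSE,np.ones((3,3))),120));print("yellow",rect(y,119))
f=np.zeros_like(g);f[75:215,210:355]=(g[75:215,210:355]>185)*255
f=cv2.morphologyEx(f,cv2.MORPH_OPEN,np.ones((3,3)));f=cv2.morphologyEx(f,cv2.MORPH_CLOSE,np.ones((9,9)))
print("face",rect(f,120))
d=np.load("pics/w1.npy");print("depth",d[147,240],d[147,290])
o,dd=ray("wrist",np.array([[240,147.],[290,147]]),st);print(o+dd*(d[147,[240,290]]/np.array([1,1]))[:,None])
E
```

```text
[220 214 219 219 221 214 169 119 129 128 129 127  87  25 117 186 195 203
 137  18  26  28  35  35  31  33  36  39  36  37  35  30  36  42  35  30
  33  35  39  33  33  51 136 128 128 132 118 173 229 223 222 221 219 219
 218 217 214]
[210 210 207 209 208 217 153 125 128 126 131 123 102  67  36  37  43  38
  38  39  35  31  42  31  38  30  40  38  33  31  33  37  25  33  44  39
  37  42  39  35  26  33  34  35  39  40  35  37  37  38  29  37  35  38
  37  36  32  36  38  30  35  33  40  36  31  37  32  37  29  28  27  66
  99 129 125 125 121 125 171 205 202 199 200 206 203 210 206 208]
dark|yellow ((568.459716796875, -226.96868896484375), (30.254152297973633, 61.984554290771484), 18.86406135559082)
yellow ((557.38134765625, -231.3394317626953), (4.325378894805908, 50.1087532043457), 18.95432472229004)
face ((567.9098510742188, -227.7172393798828), (137.89218139648438, 139.53245544433594), 19.09855842590332)
depth 343.88083 345.15857
[[ 527.05 -241.83  131.04]
 [ 576.77 -225.18  126.88]]
```

Slot: centre (568.5, −227), yaw about 19.2, size about 31×63, which agrees with the imager's face centre. Now to the rack.

```bash
python3 -c "
from h import *
to([489,86,300],-16)"
```

```text
at [ 585.27 -275.31  300.05] [179.98   0.04  19.22] shift [ 0.03 -0.37 -0.  ] roll 35.21701669198387
```

```bash
python3 -m pendant '[{"xyz":[0.002,-0.03,0],"roll":4,"jaw":0},{"xyz":[0.006,-0.085,0],"roll":9,"jaw":0},{"xyz":[0.012,-0.145,0],"roll":15,"jaw":0},{"xyz":[0.018,-0.205,0],"roll":21,"jaw":0},{"xyz":[0.022,-0.265,0],"roll":27,"jaw":0},{"xyz":[0.026,-0.32,0],"roll":32,"jaw":0},{"xyz":[0.028,-0.36,0],"roll":35,"jaw":0},{"xyz":[0.028,-0.37,0],"roll":35,"jaw":0}]'
python3 -m pendant '[{"xyz":[0,0,0],"roll":0,"jaw":0},{"xyz":[0,0,0],"roll":0,"jaw":0},{"xyz":[0,0,0],"roll":0,"jaw":0},{"xyz":[0,0,0],"roll":0,"jaw":0},{"xyz":[0,0,0],"roll":0,"jaw":0},{"xyz":[0,0,0],"roll":0,"jaw":0},{"xyz":[0,0,0],"roll":0,"jaw":0},{"xyz":[0,0,0],"roll":0,"jaw":0}]'
python3 - <<'E'
from h import *
st=env.state();p,d=env.grab_frame("wrist");cv2.imwrite("pics/w2.png",p)
import pickle;pickle.dump(st,open("pics/w2.pkl","wb"));print(st["ee_pos"],st["ee_rot"])
E
```

```text
time_s: 3.2
ee_pos: [489.2, 84.7, 300.5]
ee_rot: [-180.0, -0.0, -15.6]
force: [0.9, -0.5, -0.2]
gripper_width: 90.9
time_s: 4.2
ee_pos: [490.1, 84.0, 299.9]
ee_rot: [180.0, -0.0, -15.7]
force: [0.8, 0.5, -0.0]
gripper_width: 91.2
[490.14  83.95 299.92] [179.99  -0.   -15.68]
```

View pics/w2.png

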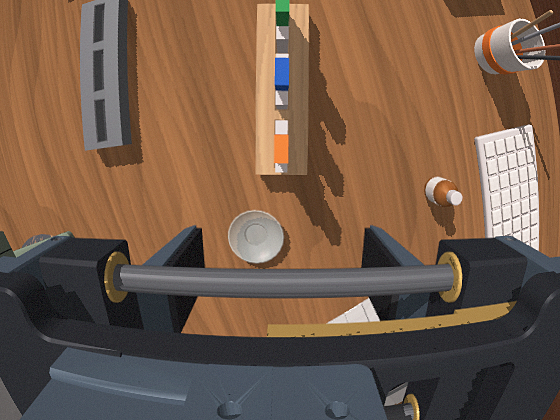

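The orange handle is at (282,148) at the near end of the wooden rack, with blue at (282,73) and green beyond. It is the wooden rack, and the grey look-alike is at the left.

```bash
python3 - <<'E'
from h import *
import pickle
st=pickle.load(open("pics/w2.pkl","rb"));p=cv2.imread("pics/w2.png")
m=mask(p,[3,170,150],[17,255,255]);m[:, :250]=0;m[:,320:]=0;m[:100]=0;m[190:]=0
c,s=cen(m);print("orange",c,s)
P=plane("wrist",np.argwhere(m)[:,::-1].astype(float),148,st)[:,:2].astype(np.float32);print(cv2.minAreaRect(P))
# rack outline (wood, light) end edges and long edges on z=32
g=cv2.cvtColor(p,cv2.COLOR_BGR2GRAY)
print(p[165,250:315].tolist()[::3])
for v in(100,120,160):
    r=g[v].astype(int);e=np.abs(r[2:]-r[:-2]);u=[250+np.argmax(e[249:264]),300+np.argmax(e[299:316])];q=plane("wrist",np.array([[u[0],v],[u[1],v]],float),32,st);print(v,u,q[0],q[1],np.linalg.norm(q[0]-q[1]),q.mean(0))
print("target",[503,133.7])
E
```

```text
orange [280.62 148.65] [274 135  14  28 385]
((502.31512451171875, 132.68031311035156), (26.98499870300293, 12.9552001953125), 74.21112823486328)
[[64, 101, 148], [66, 113, 164], [118, 159, 206], [120, 161, 208], [135, 177, 226], [130, 178, 225], [126, 170, 219], [127, 175, 222], [76, 110, 149], [227, 227, 234], [162, 160, 169], [128, 130, 137], [133, 132, 136], [68, 93, 123], [73, 100, 127], [71, 95, 122], [82, 110, 138], [76, 103, 131], [77, 102, 128], [45, 67, 98], [40, 57, 86], [36, 58, 90]]
100 [np.int64(255), np.int64(308)] [484.81 198.71  32.  ] [552.82 179.48  32.  ] 70.67418185704221 [518.81 189.09  32.  ]
120 [np.int64(255), np.int64(308)] [477.33 172.57  32.  ] [545.54 153.29  32.  ] 70.88045970356133 [511.44 162.93  32.  ]
160 [np.int64(255), np.int64(307)] [462.11 120.42  32.  ] [529.94 101.27  32.  ] 70.47525467630516 [496.03 110.84  32.  ]
target [503, 133.7]
```

```bash
python3 -m pendant '[{"xyz":[0,-0.025,0],"roll":0,"jaw":0},{"xyz":[-0.001,-0.05,0.01],"roll":0,"jaw":0},{"xyz":[-0.001,-0.0505,0.04],"roll":0,"jaw":0},{"xyz":[-0.001,-0.0505,0.07],"roll":0,"jaw":0},{"xyz":[-0.001,-0.0505,0.1],"roll":0,"jaw":0},{"xyz":[-0.001,-0.0505,0.12],"roll":0,"jaw":0},{"xyz":[-0.001,-0.0505,0.12],"roll":0,"jaw":0},{"xyz":[-0.001,-0.0505,0.12],"roll":0,"jaw":0}]' 8
python3 -c "
from h import *
to([502.5,133,107],-15.8)
p,d=env.grab_frame('side');cv2.imwrite('pics/s3.png',cv2.resize(p[150:300,150:350],None,fx=3,fy=3))"
```

```text
time_s: 5.25
ee_pos: [503.5, 133.0, 180.9]
ee_rot: [-180.0, -0.1, -15.7]
force: [0.4, -0.7, 0.1]
gripper_width: 90.9
at [503.52 132.97 180.86] [-179.96   -0.09  -15.68] shift [-0.    0.    0.07] roll 0.116531523893741
```

```bash
python3 -m pendant '[{"xyz":[-0.001,0,0.02],"roll":0,"jaw":0},{"xyz":[-0.001,0,0.04],"roll":0,"jaw":0},{"xyz":[-0.001,0,0.06],"roll":0,"jaw":0},{"xyz":[-0.001,0,0.074],"roll":0,"jaw":0},{"xyz":[-0.001,0,0.074],"roll":0,"jaw":0},{"xyz":[-0.001,0,0.074],"roll":0,"jaw":0.5},{"xyz":[-0.001,0,0.074],"roll":0,"jaw":0.75},{"xyz":[-0.001,0,0.074],"roll":0,"jaw":0.75}]' 20
python3 -m pendant '[{"xyz":[0,0,0],"roll":0,"jaw":0.85},{"xyz":[0,0,0],"roll":0,"jaw":0.9},{"xyz":[0,0,0],"roll":0,"jaw":1},{"xyz":[0,0,0],"roll":0,"jaw":1},{"xyz":[0,0,0],"roll":0,"jaw":1},{"xyz":[0,0,0],"roll":0,"jaw":1},{"xyz":[0,0,0],"roll":0,"jaw":1},{"xyz":[0,0,0],"roll":0,"jaw":1}]' 30
```

```text
time_s: 6.3
ee_pos: [502.2, 133.1, 106.5]
ee_rot: [-180.0, -0.1, -15.7]
force: [-0.3, -0.0, 0.6]
gripper_width: 64.1
time_s: 7.3
ee_pos: [501.9, 133.0, 105.9]
ee_rot: [180.0, -0.0, -15.7]
force: [0.2, 0.4, -0.8]
gripper_width: 13.5
```

```bash
python3 -m pendant '[{"xyz":[0,0,-0.01],"roll":0,"jaw":1},{"xyz":[0,0,-0.02],"roll":0,"jaw":1},{"xyz":[0,0,-0.035],"roll":0,"jaw":1},{"xyz":[0,0,-0.06],"roll":0,"jaw":1},{"xyz":[0,0,-0.09],"roll":0,"jaw":1},{"xyz":[0,0,-0.12],"roll":0,"jaw":1},{"xyz":[0,0,-0.145],"roll":0,"jaw":1},{"xyz":[0,0,-0.16],"roll":0,"jaw":1}]'
python3 - <<'E'
from h import *
y=19.2;ex=np.array([np.cos(np.radians(y)),np.sin(np.radians(y))])
t=np.array([568.5,-227])-6*ex;print(t)
to([*t,266],y)
E
```

```text
time_s: 8.3
ee_pos: [502.3, 133.1, 268.2]
ee_rot: [-179.9, -0.1, -15.7]
force: [1.1, -0.2, -1.7]
gripper_width: 14.0
[ 562.83 -228.97]
at [502.26 133.13 268.2 ] [-179.92   -0.15  -15.69] shift [0.16 0.33 0.  ] roll -34.89048408645613
```

```bash
python3 -m pendant '[{"xyz":[0.006,0.013,0],"roll":-1.5,"jaw":1},{"xyz":[0.023,0.05,0],"roll":-5,"jaw":1},{"xyz":[0.047,0.1,0],"roll":-10.5,"jaw":1},{"xyz":[0.073,0.155,0],"roll":-16,"jaw":1},{"xyz":[0.099,0.21,0],"roll":-22,"jaw":1},{"xyz":[0.123,0.262,0],"roll":-27.5,"jaw":1},{"xyz":[0.142,0.302,0],"roll":-32,"jaw":1},{"xyz":[0.153,0.325,0],"roll":-34.5,"jaw":1}]'
python3 -c "
from h import *
to([562.83,-228.97,266],19.2)"
```

```text
time_s: 9.3
ee_pos: [561.1, -223.5, 265.6]
ee_rot: [-180.0, 0.1, 18.8]
force: [0.6, -0.1, -1.1]
gripper_width: 13.7
at [ 561.1  -223.54  265.59] [-179.98    0.05   18.79] shift [-0.    0.01 -0.  ] roll -0.4147389464490914
```

```bash
python3 -m pendant '[{"xyz":[0,0.004,0],"roll":-0.4,"jaw":1},{"xyz":[0,0.0057,0],"roll":-0.4,"jaw":1},{"xyz":[0,0.0057,0],"roll":-0.4,"jaw":1},{"xyz":[0,0.0057,0.01],"roll":-0.4,"jaw":1},{"xyz":[0,0.0057,0.02],"roll":-0.4,"jaw":1},{"xyz":[0,0.0057,0.03],"roll":-0.4,"jaw":1},{"xyz":[0,0.0057,0.036],"roll":-0.4,"jaw":1},{"xyz":[0,0.0057,0.036],"roll":-0.4,"jaw":1}]'
python3 - <<'E'
from h import *
import pickle
to([562.83,-228.97,230],19.2)
st=env.state();p,d=env.grab_frame("wrist");q,_=env.grab_frame("side")
pickle.dump((st,p,q),open("pics/w4.pkl","wb"))
a=cv2.resize(p[90:330,180:390],None,fx=2.2,fy=2.2);b=cv2.resize(q[90:210,260:360],None,fx=3,fy=3)
c=np.zeros((530,462+300,3),np.uint8);c[:528,:462]=a;c[:360,462:]=b;cv2.imwrite("pics/w4.png",c)
E
```

```text
time_s: 10.3
ee_pos: [562.9, -226.5, 229.2]
ee_rot: [-180.0, 0.1, 19.2]
force: [0.4, 1.1, -0.8]
gripper_width: 13.8
at [ 562.88 -226.5   229.21] [-179.95    0.06   19.21] shift [-0.  0. -0.] roll 0.008877169531785967
```

View pics/w4.png

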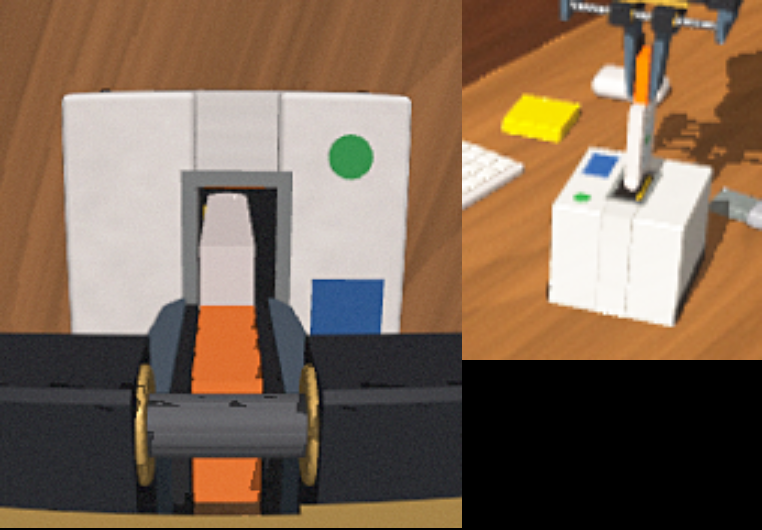

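The lower edge hangs over the slot, with the carrier's near end at about (283,179) and the mouth edge at (288,175) in full-image pixels. I'll check the offset in numbers.

```bash
python3 - <<'E'
from h import *
import pickle
st,p,q=pickle.load(open("pics/w4.pkl","rb"))
y=np.radians(19.2);ex=np.array([np.cos(y),np.sin(y)]);ey=np.array([-ex[1],ex[0]])
def sl(P):d=P[...,:2]-np.array([568.5,-227]);return np.stack([d@ex,d@ey],-1)
g=cv2.cvtColor(p,cv2.COLOR_BGR2GRAY)
print("col282",list(zip(range(164,190),g[164:190,282])))
print("row185",list(zip(range(262,316),g[185,262:316])))
f=lambda u,z:sl(plane("wrist",np.array(u,float),z,st))
print("carrier near edge z130",f([282,178.5],130),"mouth y edge",f([288,175],120))
print("TCP in slot",sl(st["ee_pos"]), env.state()["ee_pos"])
E
```

```text
col282 [(164, np.uint8(200)), (165, np.uint8(200)), (166, np.uint8(204)), (167, np.uint8(158)), (168, np.uint8(120)), (169, np.uint8(122)), (170, np.uint8(126)), (171, np.uint8(120)), (172, np.uint8(120)), (173, np.uint8(128)), (174, np.uint8(122)), (175, np.uint8(58)), (176, np.uint8(24)), (177, np.uint8(85)), (178, np.uint8(206)), (179, np.uint8(194)), (180, np.uint8(192)), (181, np.uint8(185)), (182, np.uint8(188)), (183, np.uint8(191)), (184, np.uint8(187)), (185, np.uint8(186)), (186, np.uint8(187)), (187, np.uint8(187)), (188, np.uint8(191)), (189, np.uint8(185))]
row185 [(262, np.uint8(158)), (263, np.uint8(110)), (264, np.uint8(121)), (265, np.uint8(122)), (266, np.uint8(121)), (267, np.uint8(121)), (268, np.uint8(129)), (269, np.uint8(103)), (270, np.uint8(57)), (271, np.uint8(19)), (272, np.uint8(91)), (273, np.uint8(180)), (274, np.uint8(193)), (275, np.uint8(192)), (276, np.uint8(184)), (277, np.uint8(187)), (278, np.uint8(187)), (279, np.uint8(189)), (280, np.uint8(188)), (281, np.uint8(190)), (282, np.uint8(186)), (283, np.uint8(189)), (284, np.uint8(188)), (285, np.uint8(187)), (286, np.uint8(191)), (287, np.uint8(189)), (288, np.uint8(189)), (289, np.uint8(188)), (290, np.uint8(188)), (291, np.uint8(193)), (292, np.uint8(179)), (293, np.uint8(79)), (294, np.uint8(19)), (295, np.uint8(30)), (296, np.uint8(32)), (297, np.uint8(39)), (298, np.uint8(29)), (299, np.uint8(33)), (300, np.uint8(36)), (301, np.uint8(29)), (302, np.uint8(34)), (303, np.uint8(30)), (304, np.uint8(32)), (305, np.uint8(47)), (306, np.uint8(126)), (307, np.uint8(124)), (308, np.uint8(122)), (309, np.uint8(128)), (310, np.uint8(120)), (311, np.uint8(119)), (312, np.uint8(134)), (313, np.uint8(214)), (314, np.uint8(214)), (315, np.uint8(206))]
carrier near edge z130 [-5.08 30.13] mouth y edge [ 0.11 31.66]
TCP in slot [-5.15  2.32] [ 563.32 -226.73  230.17]
```

```bash
python3 -m pendant '[{"xyz":[-0.001,0.0015,0],"roll":0,"jaw":1},{"xyz":[-0.001,0.0015,0],"roll":0,"jaw":1},{"xyz":[-0.001,0.0015,0.003],"roll":0,"jaw":1},{"xyz":[-0.001,0.0015,0.006],"roll":0,"jaw":1},{"xyz":[-0.001,0.0015,0.009],"roll":0,"jaw":1},{"xyz":[-0.001,0.0015,0.012],"roll":0,"jaw":1},{"xyz":[-0.001,0.0015,0.015],"roll":0,"jaw":1},{"xyz":[-0.001,0.0015,0.018],"roll":0,"jaw":1}]'
python3 -m pendant '[{"xyz":[0,0,0.003],"roll":0,"jaw":1},{"xyz":[0,0,0.006],"roll":0,"jaw":1},{"xyz":[0,0,0.009],"roll":0,"jaw":1},{"xyz":[0,0,0.012],"roll":0,"jaw":1},{"xyz":[0,0,0.012],"roll":0,"jaw":1},{"xyz":[0,0,0.012],"roll":0,"jaw":1},{"xyz":[0,0,0.012],"roll":0,"jaw":1},{"xyz":[0,0,0.012],"roll":0,"jaw":1}]'
python3 - <<'E'
from h import *
import pickle
F=[]
for i in range(4):
    st=env.state();p,d=env.grab_frame("wrist");F.append(st["force"])
q,_=env.grab_frame("side");print(np.mean(F,0),st["ee_pos"],st["ee_rot"])
y=np.radians(19.2);d=st["ee_pos"][:2]-np.array([568.5,-227]);print(d@[np.cos(y),np.sin(y)],d@[-np.sin(y),np.cos(y)])
a=cv2.resize(p[90:330,180:390],None,fx=2.2,fy=2.2);b=cv2.resize(q[90:210,260:360],None,fx=3,fy=3)
c=np.zeros((530,462+300,3),np.uint8);c[:528,:462]=a;c[:360,462:]=b;cv2.imwrite("pics/w5.png",c)
E
```

```text
time_s: 11.4
ee_pos: [563.0, -228.2, 212.5]
ee_rot: [180.0, -0.1, 19.2]
force: [-0.5, 0.8, 2.7]
gripper_width: 13.8
time_s: 12.4
ee_pos: [561.9, -228.8, 199.5]
ee_rot: [180.0, 0.1, 19.2]
force: [-2.3, -1.9, 1.7]
gripper_width: 13.9
[-2.81 -3.02  1.55] [ 561.96 -228.73  199.51] [-180.      0.12   19.22]
-6.74842849389372 0.5159474650356182
```

View pics/w5.png

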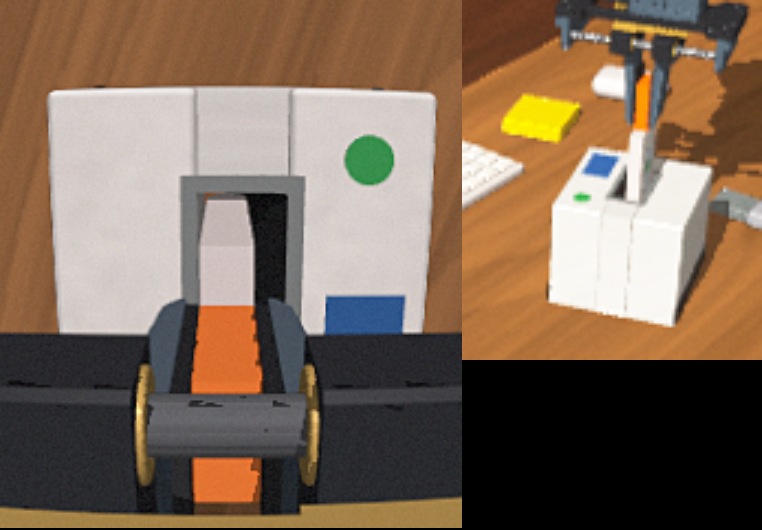

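```bash
python3 -m pendant '[{"xyz":[0,0.001,0.002],"roll":0,"jaw":1},{"xyz":[0,0.001,0.005],"roll":0,"jaw":1},{"xyz":[0,0.001,0.008],"roll":0,"jaw":1},{"xyz":[0,0.001,0.011],"roll":0,"jaw":1},{"xyz":[0,0.001,0.014],"roll":0,"jaw":1},{"xyz":[0,0.001,0.017],"roll":0,"jaw":1},{"xyz":[0,0.001,0.02],"roll":0,"jaw":1},{"xyz":[0,0.001,0.023],"roll":0,"jaw":1}]'
cat >> h.py <<'E'
def feel(n=4):
    F=[];Z=[]
    for i in range(n):
        st=env.state();F.append(st["force"]);Z.append(st["ee_pos"]);env.grab_frame("wrist")
    f=np.mean(F,0);P=np.mean(Z,0);y=np.radians(19.2);E=np.array([[np.cos(y),np.sin(y)],[-np.sin(y),np.cos(y)]])
    print("t",st["time_s"],"F slot xyz",E@f[:2],f[2],"sd",np.std(F,0)[2],"pos",E@(P[:2]-[568.5,-227]),"z",P[2],"depth",120-(P[2]-99),"rot",st["ee_rot"],"w",st["gripper_width"])
E
python3 -c "
from h import *
feel()"
```

```text
time_s: 13.65
ee_pos: [562.7, -229.2, 176.3]
ee_rot: [-180.0, 0.1, 19.2]
force: [-3.6, -1.3, 0.7]
gripper_width: 13.9
t 13.8 F slot xyz [-4.1   0.09] -0.33352437309133337 sd 0.7540890395047513 pos [-6.44 -0.15] z 176.1828599009025 depth 42.817140099097486 rot [-179.95    0.11   19.22] w 13.743292474186271
```

```bash
python3 -m pendant '[{"xyz":[0,0,0.001],"roll":0,"jaw":1},{"xyz":[0,0,0.002],"roll":0,"jaw":1},{"xyz":[0,0,0.003],"roll":0,"jaw":1},{"xyz":[0,0,0.004],"roll":0,"jaw":1},{"xyz":[0,0,0.005],"roll":0,"jaw":1},{"xyz":[0,0,0.006],"roll":0,"jaw":1},{"xyz":[0,0,0.007],"roll":0,"jaw":1},{"xyz":[0,0,0.008],"roll":0,"jaw":1}]'
python3 -c "
from h import *
feel()"
python3 -m pendant '[{"xyz":[0,0,0.0004],"roll":0,"jaw":1},{"xyz":[0,0,0.0008],"roll":0,"jaw":1},{"xyz":[0,0,0.0012],"roll":0,"jaw":1},{"xyz":[0,0,0.0016],"roll":0,"jaw":1},{"xyz":[0,0,0.002],"roll":0,"jaw":1},{"xyz":[0,0,0.0024],"roll":0,"jaw":1},{"xyz":[0,0,0.0027],"roll":0,"jaw":1},{"xyz":[0,0,0.003],"roll":0,"jaw":1}]'
python3 -c "
from h import *
feel()"
```

```text
time_s: 14.85
ee_pos: [563.1, -229.4, 168.9]
ee_rot: [180.0, -0.0, 19.2]
force: [-2.9, -1.5, 1.1]
gripper_width: 13.8
t 15.0 F slot xyz [-3.38 -0.33] 0.3223475578999519 sd 0.9141129906197274 pos [-5.98 -0.43] z 168.8139064560542 depth 50.18609354394579 rot [180.     0.02  19.22] w 13.88783047858529
time_s: 16.05
ee_pos: [563.0, -229.3, 165.9]
ee_rot: [-180.0, 0.0, 19.2]
force: [-3.4, -0.6, 1.0]
gripper_width: 14.2
t 16.2 F slot xyz [-3.38  0.32] 0.8791851199415432 sd 0.36691954272043714 pos [-5.96 -0.35] z 165.90541536870762 depth 53.09458463129238 rot [-180.      0.01   19.21] w 13.75371940578069
```

```bash
python3 -m pendant '[{"xyz":[0,0,0.0005],"roll":0,"jaw":1},{"xyz":[0,0,0.001],"roll":0,"jaw":1},{"xyz":[0,0,0.0015],"roll":0,"jaw":1},{"xyz":[0,0,0.002],"roll":0,"jaw":1},{"xyz":[0,0,0.0025],"roll":0,"jaw":1},{"xyz":[0,0,0.0025],"roll":0,"jaw":1},{"xyz":[0,0,0.0025],"roll":0,"jaw":1},{"xyz":[0,0,0.0025],"roll":0,"jaw":1}]'
python3 -c "
from h import *
feel()"
python3 -m pendant '[{"xyz":[0,0,0.0004],"roll":0,"jaw":1},{"xyz":[0,0,0.0008],"roll":0,"jaw":1},{"xyz":[0,0,0.0012],"roll":0,"jaw":1},{"xyz":[0,0,0.0016],"roll":0,"jaw":1},{"xyz":[0,0,0.002],"roll":0,"jaw":1},{"xyz":[0,0,0.0025],"roll":0,"jaw":1},{"xyz":[0,0,0.0025],"roll":0,"jaw":1},{"xyz":[0,0,0.0025],"roll":0,"jaw":1}]'
python3 -c "
from h import *
feel()"
```

```text
time_s: 17.25
ee_pos: [563.0, -229.3, 163.4]
ee_rot: [180.0, 0.0, 19.2]
force: [-2.9, -1.3, 1.2]
gripper_width: 13.7
t 17.4 F slot xyz [-3.45 -0.27] 0.9572022083619337 sd 0.40372048015952783 pos [-6.   -0.38] z 163.39650094879954 depth 55.60349905120046 rot [180.     0.01  19.21] w 14.133876050800566
time_s: 18.45
ee_pos: [563.0, -229.3, 160.9]
ee_rot: [180.0, 0.0, 19.2]
force: [-3.0, -1.1, 1.0]
gripper_width: 13.9
t 18.6 F slot xyz [-3.62 -0.23] 1.1127436117488338 sd 0.3325379124568606 pos [-6.   -0.38] z 160.89860780405365 depth 58.101392195946346 rot [180.     0.01  19.21] w 13.802157820741092
```

```bash
cat > chk.py <<'E'
from h import *
import sys
feel(3);s=np.mean([env.state()["force"][2]]);sys.exit(s>3.2)
E
python3 -m pendant '[{"xyz":[0,0,0.0005],"roll":0,"jaw":1},{"xyz":[0,0,0.001],"roll":0,"jaw":1},{"xyz":[0,0,0.0015],"roll":0,"jaw":1},{"xyz":[0,0,0.002],"roll":0,"jaw":1},{"xyz":[0,0,0.0025],"roll":0,"jaw":1},{"xyz":[0,0,0.0025],"roll":0,"jaw":1},{"xyz":[0,0,0.0025],"roll":0,"jaw":1},{"xyz":[0,0,0.0025],"roll":0,"jaw":1}]' >/dev/null; python3 chk.py && python3 -m pendant '[{"xyz":[0,0,0.0005],"roll":0,"jaw":1},{"xyz":[0,0,0.001],"roll":0,"jaw":1},{"xyz":[0,0,0.0015],"roll":0,"jaw":1},{"xyz":[0,0,0.002],"roll":0,"jaw":1},{"xyz":[0,0,0.0025],"roll":0,"jaw":1},{"xyz":[0,0,0.0025],"roll":0,"jaw":1},{"xyz":[0,0,0.0025],"roll":0,"jaw":1},{"xyz":[0,0,0.0025],"roll":0,"jaw":1}]' >/dev/null && python3 chk.py && python3 -m pendant '[{"xyz":[0,0,0.0005],"roll":0,"jaw":1},{"xyz":[0,0,0.001],"roll":0,"jaw":1},{"xyz":[0,0,0.0015],"roll":0,"jaw":1},{"xyz":[0,0,0.002],"roll":0,"jaw":1},{"xyz":[0,0,0.0025],"roll":0,"jaw":1},{"xyz":[0,0,0.0025],"roll":0,"jaw":1},{"xyz":[0,0,0.0025],"roll":0,"jaw":1},{"xyz":[0,0,0.0025],"roll":0,"jaw":1}]' >/dev/null && python3 chk.py
```

```text
t 19.75 F slot xyz [-3.88 -0.37] 1.0373204148627677 sd 0.29227637805839596 pos [-5.99 -0.37] z 158.40695230697182 depth 60.59304769302818 rot [180.     0.01  19.21] w 13.807001579723487False
```

```bash
sed -i 's/sys.exit(s>3.2)/sys.exit(int(s>3.2))/' chk.py
python3 -m pendant '[{"xyz":[0,0,0.0005],"roll":0,"jaw":1},{"xyz":[0,0,0.001],"roll":0,"jaw":1},{"xyz":[0,0,0.0015],"roll":0,"jaw":1},{"xyz":[0,0,0.002],"roll":0,"jaw":1},{"xyz":[0,0,0.0025],"roll":0,"jaw":1},{"xyz":[0,0,0.0025],"roll":0,"jaw":1},{"xyz":[0,0,0.0025],"roll":0,"jaw":1},{"xyz":[0,0,0.0025],"roll":0,"jaw":1}]' >/dev/null; python3 chk.py && python3 -m pendant '[{"xyz":[0,0,0.0005],"roll":0,"jaw":1},{"xyz":[0,0,0.001],"roll":0,"jaw":1},{"xyz":[0,0,0.0015],"roll":0,"jaw":1},{"xyz":[0,0,0.002],"roll":0,"jaw":1},{"xyz":[0,0,0.0025],"roll":0,"jaw":1},{"xyz":[0,0,0.0025],"roll":0,"jaw":1},{"xyz":[0,0,0.0025],"roll":0,"jaw":1},{"xyz":[0,0,0.0025],"roll":0,"jaw":1}]' >/dev/null && python3 chk.py && python3 -m pendant '[{"xyz":[0,0,0.0005],"roll":0,"jaw":1},{"xyz":[0,0,0.001],"roll":0,"jaw":1},{"xyz":[0,0,0.0015],"roll":0,"jaw":1},{"xyz":[0,0,0.002],"roll":0,"jaw":1},{"xyz":[0,0,0.0025],"roll":0,"jaw":1},{"xyz":[0,0,0.0025],"roll":0,"jaw":1},{"xyz":[0,0,0.0025],"roll":0,"jaw":1},{"xyz":[0,0,0.0025],"roll":0,"jaw":1}]' >/dev/null && python3 chk.py
```

```text
t 20.9 F slot xyz [-3.56 -0.15] 0.6179327884778468 sd 0.5803133545569245 pos [-5.99 -0.38] z 155.89464610776858 depth 63.10535389223142 rot [180.     0.01  19.21] w 13.92617092317414
t 22.05 F slot xyz [-3.63 -0.37] 0.6194511332849285 sd 0.522385646253062 pos [-5.99 -0.38] z 153.42122171002643 depth 65.57877828997357 rot [180.     0.01  19.21] w 14.093148613362297
t 23.2 F slot xyz [-3.12 -0.16] 0.33946753357997245 sd 0.15848692078814067 pos [-5.99 -0.38] z 150.8918630383205 depth 68.10813696167949 rot [180.     0.01  19.21] w 13.51936576739577
```

```bash

python3 -m pendant '[{"xyz":[0,0,0.0005],"roll":0,"jaw":1},{"xyz":[0,0,0.001],"roll":0,"jaw":1},{"xyz":[0,0,0.0015],"roll":0,"jaw":1},{"xyz":[0,0,0.002],"roll":0,"jaw":1},{"xyz":[0,0,0.0025],"roll":0,"jaw":1},{"xyz":[0,0,0.0025],"roll":0,"jaw":1},{"xyz":[0,0,0.0025],"roll":0,"jaw":1},{"xyz":[0,0,0.0025],"roll":0,"jaw":1}]' >/dev/null; python3 chk.py && python3 -m pendant '[{"xyz":[0,0,0.0005],"roll":0,"jaw":1},{"xyz":[0,0,0.001],"roll":0,"jaw":1},{"xyz":[0,0,0.0015],"roll":0,"jaw":1},{"xyz":[0,0,0.002],"roll":0,"jaw":1},{"xyz":[0,0,0.0025],"roll":0,"jaw":1},{"xyz":[0,0,0.0025],"roll":0,"jaw":1},{"xyz":[0,0,0.0025],"roll":0,"jaw":1},{"xyz":[0,0,0.0025],"roll":0,"jaw":1}]' >/dev/null && python3 chk.py && python3 -m pendant '[{"xyz":[0,0,0.0005],"roll":0,"jaw":1},{"xyz":[0,0,0.001],"roll":0,"jaw":1},{"xyz":[0,0,0.0015],"roll":0,"jaw":1},{"xyz":[0,0,0.002],"roll":0,"jaw":1},{"xyz":[0,0,0.0025],"roll":0,"jaw":1},{"xyz":[0,0,0.0025],"roll":0,"jaw":1},{"xyz":[0,0,0.0025],"roll":0,"jaw":1},{"xyz":[0,0,0.0025],"roll":0,"jaw":1}]' >/dev/null && python3 chk.py
```

```text
t 24.35 F slot xyz [-3.43  0.02] 0.3793210193418212 sd 0.40483238316936326 pos [-5.97 -0.38] z 148.4193948160353 depth 70.5806051839647 rot [179.99   0.01  19.21] w 13.733440580465414
t 25.5 F slot xyz [-3.27 -0.36] 0.43678570792914767 sd 0.2475754863678741 pos [-6.   -0.38] z 145.90774724950043 depth 73.09225275049957 rot [180.     0.01  19.21] w 13.657176951951127
t 26.65 F slot xyz [-3.78  0.07] 0.7710242829233372 sd 0.14204767105359842 pos [-6.01 -0.37] z 143.39100514661848 depth 75.60899485338152 rot [180.     0.01  19.21] w 13.57753354106926
```

```bash

python3 -m pendant '[{"xyz":[0,0,0.0005],"roll":0,"jaw":1},{"xyz":[0,0,0.001],"roll":0,"jaw":1},{"xyz":[0,0,0.0015],"roll":0,"jaw":1},{"xyz":[0,0,0.002],"roll":0,"jaw":1},{"xyz":[0,0,0.002],"roll":0,"jaw":1},{"xyz":[0,0,0.002],"roll":0,"jaw":1},{"xyz":[0,0,0.002],"roll":0,"jaw":1},{"xyz":[0,0,0.002],"roll":0,"jaw":1}]' >/dev/null; python3 chk.py && python3 -m pendant '[{"xyz":[0,0,0.0005],"roll":0,"jaw":1},{"xyz":[0,0,0.001],"roll":0,"jaw":1},{"xyz":[0,0,0.0015],"roll":0,"jaw":1},{"xyz":[0,0,0.002],"roll":0,"jaw":1},{"xyz":[0,0,0.002],"roll":0,"jaw":1},{"xyz":[0,0,0.002],"roll":0,"jaw":1},{"xyz":[0,0,0.002],"roll":0,"jaw":1},{"xyz":[0,0,0.002],"roll":0,"jaw":1}]' >/dev/null && python3 chk.py && python3 -m pendant '[{"xyz":[0,0,0.0005],"roll":0,"jaw":1},{"xyz":[0,0,0.001],"roll":0,"jaw":1},{"xyz":[0,0,0.0015],"roll":0,"jaw":1},{"xyz":[0,0,0.002],"roll":0,"jaw":1},{"xyz":[0,0,0.002],"roll":0,"jaw":1},{"xyz":[0,0,0.002],"roll":0,"jaw":1},{"xyz":[0,0,0.002],"roll":0,"jaw":1},{"xyz":[0,0,0.002],"roll":0,"jaw":1}]' >/dev/null && python3 chk.py
```

```text
t 27.8 F slot xyz [-3.75 -0.13] 0.5138363973286286 sd 0.007448787510898741 pos [-5.97 -0.37] z 141.41623655976366 depth 77.58376344023634 rot [179.99   0.    19.21] w 14.243095659790031
t 28.95 F slot xyz [-3.45 -0.11] 0.5948236351366482 sd 0.35035647403398834 pos [-5.98 -0.38] z 139.41928232709498 depth 79.58071767290502 rot [180.     0.01  19.22] w 13.768388140174093
t 30.1 F slot xyz [-3.11 -0.42] 0.6500873211672099 sd 0.5083132322947259 pos [-5.96 -0.39] z 137.41167153021394 depth 81.58832846978606 rot [180.     0.    19.21] w 14.09200697366749
```

```bash

python3 -m pendant '[{"xyz":[0,0,0.0005],"roll":0,"jaw":1},{"xyz":[0,0,0.001],"roll":0,"jaw":1},{"xyz":[0,0,0.0015],"roll":0,"jaw":1},{"xyz":[0,0,0.0015],"roll":0,"jaw":1},{"xyz":[0,0,0.0015],"roll":0,"jaw":1},{"xyz":[0,0,0.0015],"roll":0,"jaw":1},{"xyz":[0,0,0.0015],"roll":0,"jaw":1},{"xyz":[0,0,0.0015],"roll":0,"jaw":1}]' >/dev/null; python3 chk.py && python3 -m pendant '[{"xyz":[0,0,0.0005],"roll":0,"jaw":1},{"xyz":[0,0,0.001],"roll":0,"jaw":1},{"xyz":[0,0,0.0015],"roll":0,"jaw":1},{"xyz":[0,0,0.0015],"roll":0,"jaw":1},{"xyz":[0,0,0.0015],"roll":0,"jaw":1},{"xyz":[0,0,0.0015],"roll":0,"jaw":1},{"xyz":[0,0,0.0015],"roll":0,"jaw":1},{"xyz":[0,0,0.0015],"roll":0,"jaw":1}]' >/dev/null && python3 chk.py && python3 -m pendant '[{"xyz":[0,0,0.0005],"roll":0,"jaw":1},{"xyz":[0,0,0.001],"roll":0,"jaw":1},{"xyz":[0,0,0.0015],"roll":0,"jaw":1},{"xyz":[0,0,0.0015],"roll":0,"jaw":1},{"xyz":[0,0,0.0015],"roll":0,"jaw":1},{"xyz":[0,0,0.0015],"roll":0,"jaw":1},{"xyz":[0,0,0.0015],"roll":0,"jaw":1},{"xyz":[0,0,0.0015],"roll":0,"jaw":1}]' >/dev/null && python3 chk.py
```

```text
t 31.25 F slot xyz [-2.97 -0.54] 1.2607700147457659 sd 0.6613815130976358 pos [-5.92 -0.39] z 135.96123114161745 depth 83.03876885838255 rot [179.99  -0.    19.21] w 14.158274046667481
t 32.4 F slot xyz [-3.2  -0.66] 0.9782079317581279 sd 0.4381517331580307 pos [-5.95 -0.39] z 134.43047232566437 depth 84.56952767433563 rot [180.     0.    19.21] w 13.932484028709208
t 33.55 F slot xyz [-3.69 -0.1 ] 3.436650903981903 sd 0.34306854309996987 pos [-5.91 -0.39] z 133.02467646741465 depth 85.97532353258535 rot [179.99  -0.    19.21] w 14.130727776425287
```

```bash

python3 -m pendant '[{"xyz":[0,0,0.0004],"roll":0,"jaw":1},{"xyz":[0,0,0.0008],"roll":0,"jaw":1},{"xyz":[0,0,0.001],"roll":0,"jaw":1},{"xyz":[0,0,0.001],"roll":0,"jaw":1},{"xyz":[0,0,0.001],"roll":0,"jaw":1},{"xyz":[0,0,0.001],"roll":0,"jaw":1},{"xyz":[0,0,0.001],"roll":0,"jaw":1},{"xyz":[0,0,0.001],"roll":0,"jaw":1}]'; python3 chk.py
```

```text
time_s: 34.6
ee_pos: [563.1, -229.3, 132.2]
ee_rot: [180.0, -0.0, 19.2]
force: [-3.6, -0.5, 4.7]
gripper_width: 13.6
t 34.7 F slot xyz [-3.73  0.11] 5.300316234475118 sd 0.5307938661248593 pos [-5.9 -0.4] z 132.24608389860364 depth 86.75391610139636 rot [179.98  -0.01  19.21] w 14.064784946761732
```

The push rose from about 0.6 N while sliding to 3.4 N and then 5.3 N, so the carrier is on the buffer. I'll ease it 2 mm toward the wall so it doesn't snap over on release, then check again.

```bash

python3 -m pendant '[{"xyz":[-0.0005,0,0.0001],"roll":0,"jaw":1},{"xyz":[-0.001,0,0.0002],"roll":0,"jaw":1},{"xyz":[-0.0015,0,0.0003],"roll":0,"jaw":1},{"xyz":[-0.002,0,0.0003],"roll":0,"jaw":1},{"xyz":[-0.002,0,0.0003],"roll":0,"jaw":1},{"xyz":[-0.002,0,0.0003],"roll":0,"jaw":1},{"xyz":[-0.002,0,0.0003],"roll":0,"jaw":1},{"xyz":[-0.002,0,0.0003],"roll":0,"jaw":1}]'; python3 chk.py
```

```text
time_s: 35.75
ee_pos: [562.6, -229.5, 132.3]
ee_rot: [180.0, -0.2, 19.2]
force: [-1.4, 0.3, 4.8]
gripper_width: 13.9
t 35.85 F slot xyz [-1.41  0.66] 5.253803162585129 sd 0.3732749480418824 pos [-6.42 -0.42] z 132.29583422138163 depth 86.70416577861837 rot [179.96  -0.2   19.19] w 14.089467124074211
```

```bash

python3 -m pendant '[{"xyz":[0,0,0],"roll":0,"jaw":0.8},{"xyz":[0,0,0],"roll":0,"jaw":0.75},{"xyz":[0,0,0],"roll":0,"jaw":0.7},{"xyz":[0,0,0],"roll":0,"jaw":0.65},{"xyz":[0,0,0],"roll":0,"jaw":0.6},{"xyz":[0,0,0],"roll":0,"jaw":0.5},{"xyz":[0,0,0],"roll":0,"jaw":0.5},{"xyz":[0,0,0],"roll":0,"jaw":0.5}]'
python3 -m pendant '[{"xyz":[0.001,0,-0.005],"roll":0,"jaw":0.5},{"xyz":[0.002,0,-0.015],"roll":0,"jaw":0.5},{"xyz":[0.002,0,-0.03],"roll":0,"jaw":0.5},{"xyz":[0.002,0,-0.05],"roll":0,"jaw":0.5},{"xyz":[0.002,0,-0.08],"roll":0,"jaw":0.5},{"xyz":[0.002,0,-0.11],"roll":0,"jaw":0.5},{"xyz":[0.002,0,-0.14],"roll":0,"jaw":0.5},{"xyz":[0.002,0,-0.16],"roll":0,"jaw":0.5}]'
python3 - <<'E'
from h import *
import pickle
st=env.state();p,d=env.grab_frame("wrist");q,e=env.grab_frame("side");t,dt=env.grab_frame("top")
pickle.dump((st,p,q,t,dt),open("pics/w6.pkl","wb"))
a=cv2.resize(p[60:330,150:420],None,fx=1.7,fy=1.7);b=cv2.resize(q[90:220,190:360],None,fx=2,fy=2)
c=np.zeros((460,800,3),np.uint8);c[:459,:459]=a;c[:260,459:799]=b;cv2.imwrite("pics/w6.png",c)
# handle: two-view top point
lo,hi=[3,170,130],[17,255,255]
ms=mask(q,lo,hi);ms[:100]=0;ms[210:]=0;ms[:,:290]=0;ms[:,350:]=0;print("side handle",cen(ms))
E
```

```text
time_s: 36.9
ee_pos: [561.2, -230.0, 131.7]
ee_rot: [180.0, -0.0, 19.2]
force: [0.3, -0.2, -0.1]
gripper_width: 45.7
time_s: 37.9
ee_pos: [563.4, -229.4, 294.7]
ee_rot: [179.9, -0.2, 19.2]
force: [0.5, -0.6, 0.4]
gripper_width: 45.7
side handle (array([320.07, 120.76]), array([ 290,  100,   60,   56, 1859], dtype=int32))
```

View pics/w6.png

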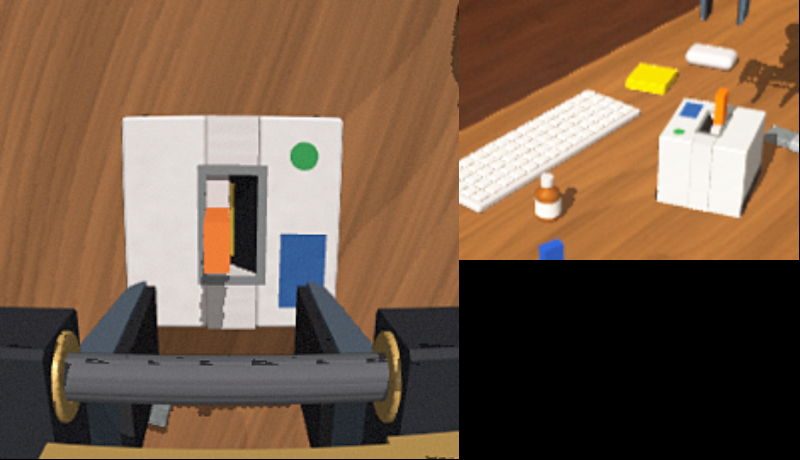

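The carrier stands upright in the slot, with its handle at crop (217,240) against the −x wall and the flap leaning on it. I'll check the handle-top height and the rack neighbours.

```bash
python3 - <<'E'
from h import *
import pickle
st,p,q,t,dt=pickle.load(open("pics/w6.pkl","rb"))
lo,hi=[5,180,150],[14,255,255]
m=mask(p,lo,hi);m[:150]=0;m[240:]=0;m[:,:255]=0;m[:,:255]=0;m[:,305:]=0
y=np.radians(19.2);E=np.array([[np.cos(y),np.sin(y)],[-np.sin(y),np.cos(y)]])
u=np.argwhere(m)[:,::-1].astype(float)
for z in(172,175,180):
    P=plane("wrist",u,z,st)[:,:2].astype(np.float32);r=cv2.minAreaRect(P);print(z,r,E@(np.array(r[0])-[568.5,-227]))
# depth differences handle top vs. dock face
_,d=env.grab_frame("wrist");s2=env.state()
c=env.camera_params("wrist");K=c["camera_matrix"]
er=cv2.erode(m,np.ones((5,5)))
def z3(uv,dep):
    o,dd=ray("wrist",uv,s2)
    r=np.hypot((uv[:,0]-K[0,2])/K[0,0],(uv[:,1]-K[1,2])/K[1,1]);return o+dd*(dep/np.cos(r))[:,None]
v=np.argwhere(er)[:,::-1];print("handle z",np.median(z3(v.astype(float),d[v[:,1],v[:,0]])[:,2]))
U,V=np.meshgrid(np.arange(232,262),np.arange(150,210));w=np.stack([U.ravel(),V.ravel()],-1);print("face z",np.median(z3(w.astype(float),d[w[:,1],w[:,0]])[:,2]))
t0=cv2.imread("pics/top0.png")
df=cv2.absdiff(t,t0).max(2);print("top diff rack area",(df[175:225,215:262]>60).sum(),"vial",(df[140:160,295:312]>60).sum())
for k,l,h in(("gr",[55,150,60],[80,255,255]),("bl",[105,150,80],[125,255,255])):
    print(k,cen(mask(t[175:225,215:290],l,h))[0]+[215,175])
E
```

```text
172 ((558.5452880859375, -228.59039306640625), (13.19267749786377, 36.24732971191406), 19.076587677001953) [-9.92  1.77]
175 ((558.3633422851562, -227.9197998046875), (13.05812931060791, 35.87757110595703), 19.076520919799805) [-9.88  2.46]
180 ((558.0601806640625, -226.8022003173828), (12.83374309539795, 35.26129150390625), 19.0765438079834) [-9.79  3.62]
handle z 175.05147356236012
face z 119.49100208497376
top diff rack area 0 vial 0
gr [227.5 192.5]
bl [248.48 197.91]
```

The camera puts the handle top 55.6 mm above the mouth, so the carrier is 84.4 mm deep. The push began to rise at 84.5 mm, after correcting for the 0.8 mm lower grip height at pick-up. The two agree, so it is still home, and the neighbours haven't moved. Handing in.

```bash
python3 -c "
from h import *
print(env.job_done(),env.state()['time_s'],env.state()['force'])"
```

```text
the job is handed in; nothing more can be done
the job is handed in; nothing more can be done
```

The orange-handled carrier is out of the wooden rack and standing upright in the imager's slot, on the seat as far as I could measure. I pushed the flap open with its lower edge, pressed it home, let go and lifted the hand clear, then handed the job in at about 38 s.

- **Seating by feel:** sliding took about 0.5–1 N. The push then rose to 3.4 N and 5.3 N over the last 2 mm. That rise was about 2.4 N per mm, below the buffer's stated 4 N per mm, which I put down to give in the grip.
- **Height after letting go:** the handle top is about 55.6 mm above the mouth, so the carrier is about 84.4 mm deep. Home by feel was about 84.5 mm. My running depth readings were 0.8 mm larger, because I had gripped slightly lower than planned; after correcting for that the two agree. Each is only good to about 1 mm, and I did not press again to confirm it hadn't sprung back.
- **Position:** the carrier stands against the x = −16 wall with the flap leaning on it.
- **Rest of the desk:** the green and blue carriers and the vial show no change in the top view. I did not run the same comparison on the tape, dish or brush.

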